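# Put salvaged computer parts into their matching nests and pin jig

### The job

Sort the four salvaged computer parts, each into the holder that matches it: the long power brick flat in the long rectangular nest, the square fan flat in the square nest, the round heat sink upright in the round nest, and the aluminium enclosure down over the jig's two pins until it lies flush on the bar. Do them in any order, keep them the way up they are, set each down without dropping it, and leave the mug and the screwdriver where they are.

Things in the scene. Friction and masses are not known exactly. Their poses are not given: they have to be found in the camera images.
- brick: Laptop power brick, black plastic box with rounded edges and a small pale paper label on top, 52 (own x) x 120 (own y) x 30 (z) mm, about 0.3 kg, loose, flat on the table. Origin: centre of its underside. Long axis = own y.
- fan: Square computer cooling fan, black frame with grey blades, 60 x 60 x 25 (z) mm, about 0.09 kg, loose, flat on the table. Origin: centre of its underside; its own x and y run along its edges. Grip it by its outer sides; it is solid to the touch.
- cooler: Round processor heat sink of radial aluminium fins with a copper core, 62 mm diameter, 40 mm tall, about 0.25 kg, loose, standing upright. Origin: centre of its underside; z is its axis. It behaves as a solid cylinder.
- enclosure: Small cast aluminium electronics enclosure: box 50 (own x) x 84 (own y) x 24 (z) mm with a flat lug at each y end, 34 mm wide, 6 mm thick, level with the underside; overall length 140 mm. Each lug has a vertical 11 mm through hole, at own y = +56 and -56 mm, x = 0. About 0.22 kg, loose, flat on the table. Origin: centre of its underside. Either way round fits the jig.
- long_nest: Plywood storage nest, fixed, 84 (own x) x 152 (own y) x 12 (z) mm, with a rectangular recess 64 x 132 mm, 8 mm deep, with a dark rubber floor 4 mm above the table. Origin: centre of its underside, on the table. Long axis = own y. The power brick's place.
- square_nest: Plywood storage nest, fixed, 100 x 100 x 12 (z) mm, with a square recess 74 x 74 mm, 8 mm deep, dark rubber floor 4 mm above the table. Origin: centre of its underside, on the table; its own x and y run along its edges. The fan's place, any quarter turn.
- round_nest: Plywood storage nest, fixed, 106 x 106 x 12 (z) mm, with a round recess 76 mm in diameter, 8 mm deep, dark rubber floor 4 mm above the table. Origin: centre of its underside, on the table. The heat sink's place, at any turn about the vertical.
- jig: Pin jig, fixed: dark steel bar 40 (own x) x 140 (own y) x 12 (z) mm with two upright pins on top, at own y = -56 (round, 8 mm) and y = +56 mm (diamond, 8 mm along x, 5 mm along y). Pins stand 15 mm above the bar: 7 mm straight, then 8 mm taper to a 3 mm tip. Origin: centre of underside, on the table. Seated, the enclosure lies on the bar, 12 mm above the table, lug holes over the pins.
- mug: Bystander: white ceramic mug, 76 mm in diameter, 92 mm tall, loose, upright, near the right edge of the work (negative y). Origin: centre of its underside.
- screwdriver: Bystander: red-handled screwdriver, 200 mm long, 26 mm thick, lying loose on the table beyond the nests, pointing roughly along world y. Origin: on its underside at mid-length; own x is its long axis, handle to -x.

How it is judged:
At the end, for the whole second after the job is handed in: Brick, fan and heat sink on the floors of their own recesses (centres within 12 mm, undersides less than 7 mm above the table); enclosure flush over both jig pins (centre within 4 mm, underside within 2.5 mm of the bar, in line within 0.08 rad); all upright within 0.07 rad, at rest, released (horizontal distance between brick and long_nest below 0.012 m and z of brick in the frame of long_nest below 0.007 m and angle between each of brick, fan, cooler, enclosure's own z axis and vertical below 0.07 rad and linear speed of each of brick, fan, cooler, enclosure below 0.02 m/s and horizontal distance between fan and square_nest below 0.012 m and z of fan in the frame of square_nest below 0.007 m and horizontal distance between cooler and round_nest below 0.012 m and z of cooler in the frame of round_nest below 0.007 m and horizontal distance between enclosure and jig below 0.004 m and z of enclosure in the frame of jig below 0.0145 m and angle between the y axis of enclosure and the y axis of jig, either way round below 0.08 rad); the robot touches nothing.
It fails at once if the mug is disturbed (moved more than 25 mm) (distance of mug from where it was at the start of the episode above 0.025 m).
It fails at once if the screwdriver is disturbed (moved more than 25 mm) (distance of screwdriver from where it was at the start of the episode above 0.025 m).
It fails at once if a part is dropped (falls faster than 0.8 m/s, some 30 mm of free fall, with no finger on it) ((linear speed of brick above 0.8 m/s and contact force between the fingers and brick below 0.05 N) or (linear speed of fan above 0.8 m/s and contact force between the fingers and fan below 0.05 N) or (linear speed of cooler above 0.8 m/s and contact force between the fingers and cooler below 0.05 N) or (linear speed of enclosure above 0.8 m/s and contact force between the fingers and enclosure below 0.05 N)).
It also fails if it takes over 99 s, if anything falls off the work surface, if the arm or the gripper's body presses on something with over 40 N, if the wrist force passes 120 N, or if a joint passes its speed limit or range.

### The arm

A 7-joint arm with a two-finger parallel gripper is mounted at the origin on the work surface. World frame = base frame: x ahead of the robot, y to its left, z up, the work surface at z = 0. Lengths are in m, angles in rad, forces in N, time in s.
With the tool pointing down it reaches from about 0.425 to 0.875 m from the base axis. Payload 4.7 kg.
Tool frame: the origin (TCP) lies midway between the tips of the shut fingers; the grasp point (between the pads) lies 19 mm behind it; z points along the fingers, y is the line along which they close (so a half turn about z gives the same grasp; the last joint's range is limited). The gripper opens to 87 mm and grips with 3 to 60 N. Pads are 19 mm wide; open, the fingers measure 117 mm over their backs; the gripper's body (75 mm by 190 mm) begins 51 mm behind the grasp point.
Start: joints at [1.255, 0.321, -0.07, 1.45, 0.023, 1.371, -0.057], TCP at [0.21, -0.615, 0.198] pointing down, gripper open.
Joint ranges: [-2.86, 2.86], [-0.3, 2.09], [-1.38, 1.24], [0.06, 2.45], [-1.56, 4.7], [0.09, 2.05], [-2.69, 2.69]. Speed limits (rad/s): [2.57, 2.57, 3.14, 3.14, 3.14, 3.14, 3.14].

### API

Orientations are given as a rotation vector (axis times angle).
In Python, from bench import monitor, cams, workorder gives the robot as it stands.
- The arm moves only by the tool move_arm, never from a script. Its arguments are lists of equal length, an entry for each row: "slide": the shift along the tool's x, y, z in cm, a list of three; "roll": the turn about the tool's z in rad. In form: {"slide": [[dx, dy, dz], ...], "roll": [roll, ...]}. A call has 1 to 20 rows; each row is the pose to reach, as a shift and turn from the pose commanded when the call began, along the tool's axes at that moment; what a row does not reach only later rows make up. A row lasts 1/10 s, in which the tool goes at most 50 mm and 8.59 degrees, less where a joint would pass 70% of its speed; a pose out of reach is approached as far as the arm can. A call with a gripper value outside its range is refused whole. "gripper" is the finger opening in cm, from 0 to 8.7, set as the call begins (left out, the last holds). The fingers move at their own pace and stop on an object; "squeeze" is the grip in N (left out, the last holds). Time passes only in rows, so rows that repeat a pose let the fingers close. It gives the time, the measured TCP pose, the force, the opening and the grip force at its end, in the units of the state.
- monitor.get_state(): the state, without advancing time (a new reading comes with each control period).
- cams.get_image(name): name is "scene" or "top" or "wrist"; returns the picture (420x560x3 uint8, red, green, blue); there is no depth.
- cams.get_calibration(name): a dict with "mtx" (3x3 intrinsics, pixels), "R" (3x3) and "t" (3): a world point X has camera coordinates R X + t. Camera axes: x right, y down, z forward; pixel columns grow to the right and rows downward; lengths in m; the calibration is good to about 2 mm. A picture is of the moment at which its call begins: read the wrist's pose just before it. get_calibration takes no time and is no camera call; for the wrist camera it gives the pose at the moment of the call.
- workorder.close_job(): hands the job in; it is judged then, once.
The state is a dict: "time": time; "joint_positions": joint angles; "qd": joint speeds; "joint_torque": joint torques, N m; "position": TCP position; "tool_rot": TCP orientation; "ft_force": force on the tool from outside, world axes, zero at the start; "torque": the same for the moment, N m; "grip_width": opening from 0.0 (shut) to 1.0 (fully open); "grip_force": force on a finger pad.
Only numpy, scipy, OpenCV 4.12 (cv2) and the standard library are available. Lean on these libraries where they do the work, as an engineer would, in place of code of your own. Each camera call takes 0.05 s, during which the arm holds its last target. There are 200 camera calls.

## Working session

There is one attempt and no reset: what is moved stays moved. The work goes in short steps, Python scripts to look and compute and a tool call to move; the robot and the scene stay as the last step left them, time stands still between calls to the robot, and variables do not carry over. Pictures are saved under pics/ and viewed, at most 14 in all, crops included, and the job is handed in when it is done.

Besides the shell and the picture viewer there is one more tool, called after "Call:" as name(argument=value, ...), one argument or row to a line, values as JSON. move_arm: Moves the arm, as the interface text tells. Its arguments: {"type":"object","properties":{"slide":{"type":"array","items":{"type":"array","items":{"type":"number"}}},"roll":{"type":"array","items":{"type":"number"}},"gripper":{"type":"number"},"squeeze":{"type":"number"}},"required":["slide","roll"]}

```bash
ls; mkdir -p pics; python3 - <<'E'
from bench import monitor,cams
import cv2
s=monitor.get_state()
for k in('time','position','tool_rot','joint_positions','grip_width'):print(k,s[k])
for n in('top','scene'):
    im=cams.get_image(n);cv2.imwrite(f'pics/{n}0.png',im[:,:,::-1])
    c=cams.get_calibration(n);print(n,c)
E
```

```text
pics
time 0.0
position [ 0.21023882 -0.61444228  0.19697473]
tool_rot [-3.09717962e+00 -5.15384584e-01  6.71039395e-04]
joint_positions [ 1.25510559  0.32181584 -0.07005896  1.45165761  0.02261765  1.37077959
 -0.05691285]
grip_width 1.002216237258024
top {'mtx': array([[407.70243344,   0.        , 282.54405434],
       [  0.        , 407.70243344, 201.0221076 ],
       [  0.        ,   0.        ,   1.        ]]), 'R': array([[-4.40651262e-03, -9.99989551e-01, -1.21648776e-03],
       [-9.85944129e-01,  4.54779259e-03, -1.67013451e-01],
       [ 1.67017239e-01,  4.63442085e-04, -9.85953867e-01]]), 't': array([-0.07895001,  0.60489571,  1.20448127])}
scene {'mtx': array([[381.56971567,   0.        , 283.16993272],
       [  0.        , 381.56971567, 205.81491654],
       [  0.        ,   0.        ,   1.        ]]), 'R': array([[-0.48907369,  0.87221189,  0.00730366],
       [ 0.47222151,  0.27180944, -0.83852637],
       [-0.73335787, -0.40665224, -0.54481207]]), 't': array([ 0.38005847, -0.24096629,  1.41712366])}
```

View pics/top0.png

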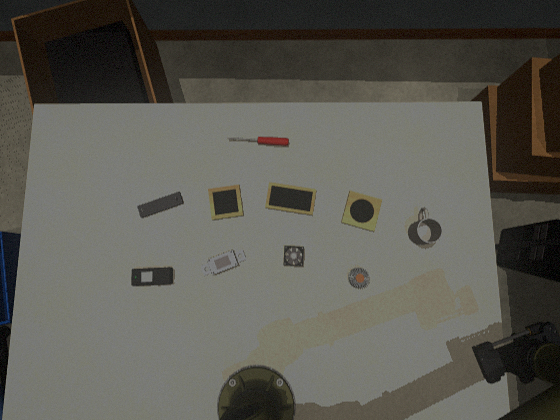

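View pics/scene0.png

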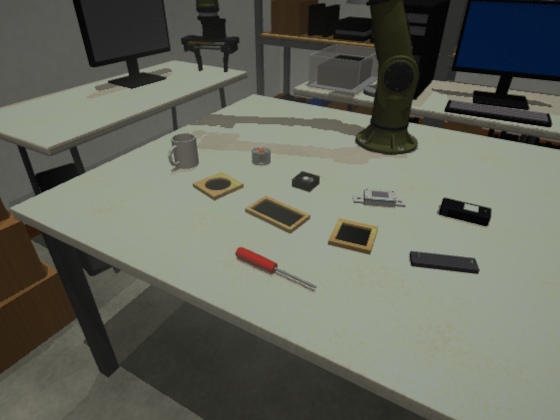

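The top view shows everything: the brick (153,276), enclosure (225,262), fan (293,256) and heat sink (359,278). The holders are the jig (160,204), square nest (226,202), long nest (291,198) and round nest (362,211). The mug is at (424,232) and the screwdriver at (260,141). The scene view agrees. I'll get rough positions first, then refine them with the wrist camera.

```bash
cat > h.py <<'E'
from bench import monitor,cams
import numpy as np,cv2
from scipy.spatial.transform import Rotation as Ro
def ray(c,uv):
    uv=np.atleast_2d(np.array(uv,float));K=c['mtx'];R=np.array(c['R']);t=np.array(c['t'])
    d=(np.c_[uv,np.ones(len(uv))]@np.linalg.inv(K).T)@R
    return -R.T@t,d
def plane(c,uv,z):
    o,d=ray(c,uv);return o+d*((z-o[2])/d[:,2])[:,None]
def tri(obs):  # list of (cal,uv): least-squares point, residual
    A=np.zeros((3,3));b=np.zeros(3);L=[]
    for c,uv in obs:
        o,d=ray(c,uv);d=d[0]/np.linalg.norm(d[0]);P=np.eye(3)-np.outer(d,d);A+=P;b+=P@o;L.append((P,o))
    x=np.linalg.solve(A,b);return x,max(np.linalg.norm(P@(x-o)) for P,o in L)
def proj(c,X):
    X=np.atleast_2d(X);p=(X@np.array(c['R']).T+c['t'])@c['mtx'].T;return p[:,:2]/p[:,2:]
def snap(n,f):
    c=cams.get_calibration(n);im=cams.get_image(n)[:,:,::-1].copy();cv2.imwrite(f'pics/{f}.png',im)
    np.savez(f'pics/{f}.npz',mtx=c['mtx'],R=c['R'],t=c['t']);return im,c
def load(f):
    z=np.load(f'pics/{f}.npz');return cv2.imread(f'pics/{f}.png'),{k:z[k] for k in z}
def yaw(s=None):  # direction angle of tool y in world (mod pi), tool x angle
    s=s or monitor.get_state();R=Ro.from_rotvec(s['tool_rot']).as_matrix();return R
def go(target,ang=None):
    """shift in tool cm to TCP target, roll so that tool y lies along world angle ang (mod pi)"""
    s=monitor.get_state();R=yaw(s);d=R.T@(np.array(target)-s['position'])*100
    r=0
    if ang is not None:
        a=np.arctan2(R[1,1],R[0,1]);r=-(ang-a);r=(r+np.pi/2)%np.pi-np.pi/2  # tool z down: roll sign flips
    print('slide',d.round(2),'roll',round(r,3),'tilt',R[:,2].round(3),'q7',s['joint_positions'][6].round(2),'pos',s['position'].round(4))
E
python3 - <<'E'
from h import *
c=cams.get_calibration('top')
for n,uv,z in [('brick',(153,276),.03),('jig',(160,204),.012),('sq',(226,202),.012),('long',(291,198),.012),('round',(362,211),.012),('encl',(225,262),.024),('fan',(293,256),.025),('cooler',(359,278),.04),('mug',(424,240),0),('sd',(260,141),.02)]:
    p=plane(c,uv,z)[0];print(n,p.round(3),np.hypot(*p[:2]).round(3))
print(yaw().round(3))
c=cams.get_calibration('wrist');print(c)
print(yaw().T@(-c['R'].T@c['t']-monitor.get_state()['position']))
print((c['R']@yaw()).round(3))
E
```

```text
brick [0.379 0.313 0.03 ] 0.491
jig [0.603 0.307 0.012] 0.677
sq [0.609 0.098 0.012] 0.617
long [ 0.621 -0.109  0.012] 0.63
round [ 0.578 -0.333  0.012] 0.667
encl [0.42  0.096 0.024] 0.431
fan [ 0.437 -0.113  0.025] 0.452
cooler [ 0.37  -0.311  0.04 ] 0.483
mug [ 0.486 -0.527  0.   ] 0.717
sd [ 0.807 -0.01   0.02 ] 0.807
[[ 0.946  0.324 -0.001]
 [ 0.324 -0.946  0.002]
 [-0.    -0.002 -1.   ]]
{'mtx': array([[307.27137035,   0.        , 282.63208958],
       [  0.        , 307.27137035, 218.36970555],
       [  0.        ,   0.        ,   1.        ]]), 'R': array([[ 0.32186179, -0.94678526, -0.0016312 ],
       [-0.90919422, -0.30956237,  0.27845468],
       [-0.26414175, -0.08814084, -0.96044798]]), 't': array([-0.64929678, -0.03414662,  0.39155713])}
[ 0.07492434  0.00030959 -0.18743954]
[[-0.002  1.    -0.   ]
 [-0.96  -0.002 -0.278]
 [-0.278 -0.001  0.96 ]]
```

Call:
move_arm(
  slide=[
    [37.4, -25.8, -2.3],
    [37.4, -25.8, -2.3],
    [37.4, -25.8, -2.3],
    [37.4, -25.8, -2.3],
    [37.4, -25.8, -2.3],
    [37.4, -25.8, -2.3],
    [37.4, -25.8, -2.3],
    [37.4, -25.8, -2.3],
    [37.4, -25.8, -2.3],
    [37.4, -25.8, -2.3],
    [37.4, -25.8, -2.3],
    [37.4, -25.8, -2.3],
    [37.4, -25.8, -2.3],
    [37.4, -25.8, -2.3],
  ],
  roll=[0.33, 0.33, 0.33, 0.33, 0.33, 0.33, 0.33, 0.33, 0.33, 0.33, 0.33, 0.33, 0.33, 0.33],
)

```text
time: 1.5
position: [0.4797, -0.2514, 0.2208]
tool_rot: [3.141, -0.005, -0.001]
ft_force: [0.8, -0.8, -1.1]
grip_width: 1.0
grip_force: 0.0
```

```bash
python3 - <<'E'
from h import *
s=monitor.get_state();print(s['time'],abs(s['qd']).max());go((0.48,0,.22),np.pi/2)
snap('wrist','w1')
E
```

```text
1.5 0.007133485289455446
slide [ -0.06 -25.14   0.08] roll -0.003 tilt [-0.001 -0.    -1.   ] q7 -1.17 pos [ 0.4797 -0.2514  0.2208]
```

View pics/w1.png

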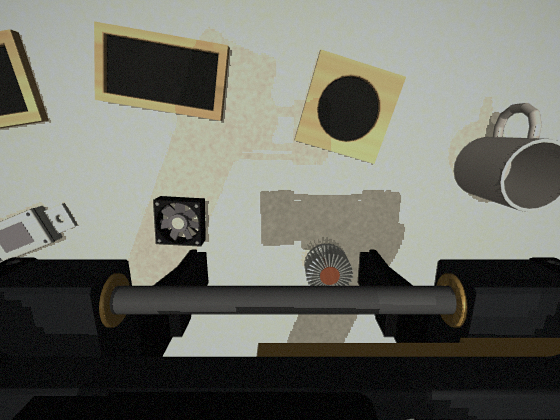

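The wrist view shows the round nest (350,106), long nest (162,72), fan (180,221), a partly hidden heat sink (328,265), the mug (515,170) and part of the enclosure. I'll take more views further back and across.

Call:
move_arm(
  slide=[
    [-4, 0, 0],
    [-8, 0, 0],
    [-8, 0, 0],
    [-8, 0, 0],
    [-8, 0, 0],
  ],
  roll=[0, 0, 0, 0, 0],
)

```text
time: 2.05
position: [0.4016, -0.2498, 0.2214]
tool_rot: [3.141, 0.0, 0.002]
ft_force: [0.5, -0.3, -0.6]
grip_width: 1.0
grip_force: 0.0
```

```bash
python3 - <<'E'
from h import *
snap('wrist','w2');go((0.45,0.0,.22),np.pi/2)
E
```

```text
slide [  4.84 -24.96   0.13] roll 0.001 tilt [ 0.001 -0.    -1.   ] q7 -1.05 pos [ 0.4018 -0.2497  0.2212]
```

Call:
move_arm(
  slide=[
    [5, -25, 0],
    [5, -25, 0],
    [5, -25, 0],
    [5, -25, 0],
    [5, -25, 0],
    [5, -25, 0],
    [5, -25, 0],
    [5, -25, 0],
  ],
  roll=[0, 0, 0, 0, 0, 0, 0, 0],
)

```text
time: 2.9
position: [0.451, -0.0007, 0.2208]
tool_rot: [3.142, -0.001, -0.001]
ft_force: [-0.2, -0.9, -0.4]
grip_width: 1.001
grip_force: 0.0
```

```bash
python3 - <<'E'
from h import *
snap('wrist','w3');go((0.40,0.25,.22),np.pi/2)
E
```

```text
slide [ -5.15 -25.11   0.09] roll -0.002 tilt [-0.001  0.    -1.   ] q7 -1.56 pos [ 0.4509 -0.0012  0.2208]
```

Call:
move_arm(
  slide=[
    [-1, -5, 0],
    [-5, -25, 0],
    [-5, -25, 0],
    [-5, -25, 0],
    [-5, -25, 0],
    [-5, -25, 0],
    [-5, -25, 0],
    [-5, -25, 0],
    [-5, -25, 0],
  ],
  roll=[0, 0, 0, 0, 0, 0, 0, 0, 0],
)

```text
time: 3.85
position: [0.4019, 0.2479, 0.2208]
tool_rot: [3.141, -0.007, -0.001]
ft_force: [0.5, -0.3, -0.7]
grip_width: 0.998
grip_force: 0.0
```

```bash
python3 - <<'E'
from h import *
snap('wrist','w4');go((0.40,0.25,.22),np.pi/2)
a=[cv2.resize(cv2.imread(f'pics/w{i}.png')[:330],(400,236)) for i in (2,3,4)]
cv2.imwrite('pics/m.png',np.vstack([np.hstack(a[:2]),np.hstack([a[2],a[2]*0])]))
E
```

```text
slide [-0.18 -0.18  0.08] roll -0.004 tilt [-0.    -0.001 -1.   ] q7 -2.12 pos [0.4018 0.2482 0.2208]
```

View pics/m.png

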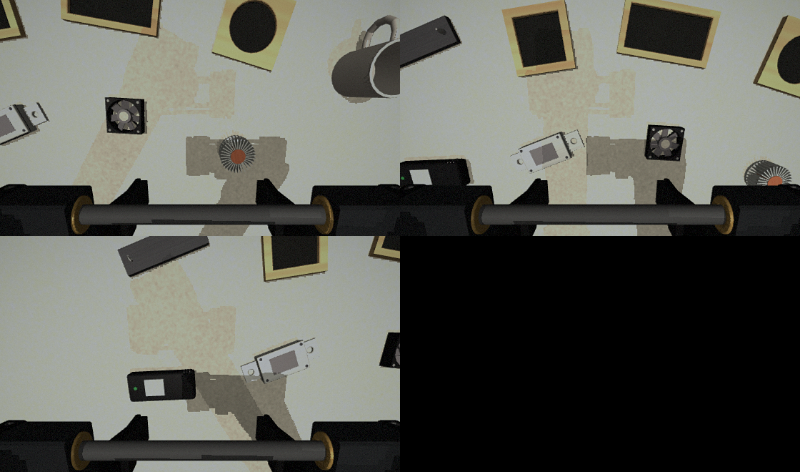

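Call:
move_arm(
  slide=[
    [4, -2, 0],
    [8, -4, 0],
    [8, -4, 0],
    [8, -4, 0],
    [8, -4, 0],
  ],
  roll=[0, 0, 0, 0, 0],
)

```text
time: 4.4
position: [0.4802, 0.2898, 0.2212]
tool_rot: [3.141, -0.001, -0.0]
ft_force: [-0.6, 0.7, -0.1]
grip_width: 1.001
grip_force: 0.0
```

```bash
python3 - <<'E'
from h import *
snap('wrist','w5')
def blobs(f,mask,amin=500):
    n=cv2.findContours(mask,cv2.RETR_EXTERNAL,cv2.CHAIN_APPROX_NONE)[0]
    for k in n:
        if cv2.contourArea(k)>amin:
            r=cv2.minAreaRect(k);print(f,np.round(r[0],1),np.round(r[1],1),round(r[2],1),int(cv2.contourArea(k)),cv2.boundingRect(k))
for i in range(1,6):
    im,c=load(f'w{i}');im=im[:250];hsv=cv2.cvtColor(im,cv2.COLOR_BGR2HSV)
    dark=(hsv[:,:,2]<75).astype(np.uint8)*255
    yel=cv2.inRange(hsv,(12,70,90),(35,255,255))
    blobs(f'w{i} dark',dark);blobs(f'w{i} yel',yel)
E
```

```text
w1 dark [179.  220.5] [49. 52.] 90.0 2311 (153, 196, 53, 50)
w1 dark [484.4 179.3] [65.5 35.1] 18.4 1403 (454, 155, 57, 52)
w1 dark [534.5 165. ] [44. 49.] 90.0 1506 (510, 143, 50, 45)
w1 dark [348. 108.] [64. 60.] 90.0 3052 (318, 76, 61, 65)
w1 dark [ 3.2 80.9] [70.2 26.9] 71.6 1045 (0, 44, 28, 71)
w1 dark [158.2  71.5] [119.6  58. ] 9.6 6358 (104, 33, 114, 78)
w1 yel [349.1 107.4] [89.5 94.3] 17.1 7898 (295, 50, 111, 113)
w1 yel [20.5 78. ] [96. 41.] 90.0 1231 (0, 30, 42, 97)
w1 yel [157.   70.8] [140.4  76.9] 9.6 9846 (94, 22, 134, 99)
w2 dark [174.5 161.5] [51. 55.] 90.0 2563 (147, 136, 56, 52)
w2 dark [541.  95.] [74. 36.] 90.0 2076 (523, 58, 37, 75)
w2 dark [506.6  78.4] [ 78.7 116.1] 5.1 4556 (465, 23, 85, 114)
w2 dark [353.5  36.5] [73. 65.] 90.0 3666 (321, 0, 66, 74)
w2 dark [154.  19.] [ 38. 118.] 90.0 3224 (95, 0, 119, 39)
w2 yel [354.1  36.1] [ 93.9 103.3] 17.7 4108 (297, 0, 118, 99)
w2 yel [153.5  24.5] [ 49. 137.] 90.0 1629 (85, 0, 138, 50)
w2 yel [14.  26.5] [53. 28.] 90.0 698 (0, 0, 29, 54)
w3 dark [507.  236.5] [25. 50.] 90.0 675 (482, 224, 51, 26)
w3 dark [ 48.5 235
[... 327 characters left out ...]
1 (314, 4, 124, 80)
w3 yel [545.7  76.1] [ 62.  103.4] 18.4 2357 (500, 21, 60, 114)
w3 yel [375.4  43.7] [134.3  82.4] 10.1 10358 (304, 0, 145, 95)
w3 yel [193.9  53.9] [96.7 88.3] 80.5 8038 (143, 0, 103, 107)
w4 dark [225.8 208.4] [42.2 94.9] 87.8 3746 (178, 186, 96, 46)
w4 dark [545.  159.5] [49. 28.] 90.0 953 (531, 135, 29, 50)
w4 dark [413.   23.5] [47. 66.] 90.0 2681 (380, 0, 67, 48)
w4 dark [229.2  15.1] [ 43.2 122.7] 67.8 4014 (165, 0, 128, 57)
w4 yel [413.   30.5] [61. 90.] 90.0 1914 (368, 0, 91, 62)
w5 dark [268.7  88.5] [ 36.6 117.7] 68.7 4076 (208, 51, 120, 75)
w5 dark [442.  81.] [72.4 64.3] 88.2 3974 (409, 44, 65, 75)
w5 yel [442.7  80.1] [98.7 88.6] 87.7 7486 (398, 29, 88, 103)
```

View pics/w5.png

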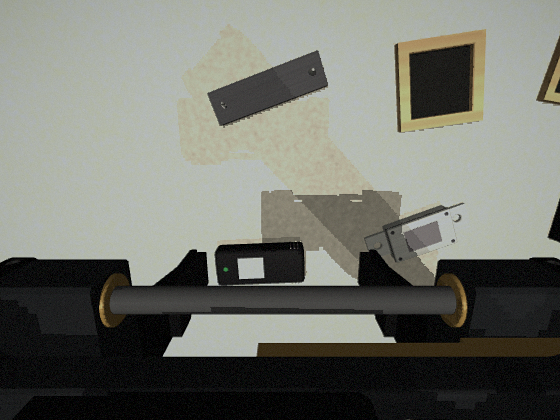

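```bash
cat > meas.py <<'E'
from h import *
def contour(f,kind,near,h=250,tol=25):
    im,c=load(f);im=im[:h];hsv=cv2.cvtColor(im,cv2.COLOR_BGR2HSV)
    m={'dark':cv2.inRange(hsv,(0,0,0),(180,255,75)),'yel':cv2.inRange(hsv,(12,70,90),(35,255,255)),
       'cop':cv2.inRange(hsv,(0,90,60),(18,255,255))}[kind]
    m=cv2.morphologyEx(m,cv2.MORPH_CLOSE,np.ones((5,5)))
    best=None
    for k in cv2.findContours(m,cv2.RETR_EXTERNAL,cv2.CHAIN_APPROX_NONE)[0]:
        if cv2.contourArea(k)<60: continue
        k=cv2.convexHull(k);M=cv2.moments(k);p=np.array([M['m10'],M['m01']])/M['m00']
        d=np.hypot(*(p-near))
        if d<tol and (best is None or d<best[0]): best=(d,k[:,0],p)
    return best[1],best[2],c
def rect(f,kind,near,z,h=250):
    k,p,c=contour(f,kind,near,h);w=plane(c,k,z)[:,:2].astype(np.float32)
    ce,si,a=cv2.minAreaRect(w);
    if si[0]>si[1]: la=a
    else: la=a+90
    return np.array(ce),np.sort(si)*1000,la%180,p,c   # long-axis angle, deg world
E
python3 - <<'E'
from meas import *
J={'long':('yel',.012,[('w1',(157,71)),('w3',(375,44))]),'sq':('yel',.012,[('w3',(194,54)),('w5',(442,80))]),
'round':('yel',.012,[('w1',(349,107))]),'fan':('dark',.025,[('w1',(179,220)),('w2',(174,161)),('w3',(370,200))]),
'brick':('dark',.03,[('w4',(226,208))]),'jig':('dark',.012,[('w5',(269,88)),('w4',(229,15))])}
for n,(k,z,L) in J.items():
    obs=[]
    for f,nr in L:
        ce,si,a,p,c=rect(f,k,nr,z);obs.append((c,p));print(n,f,ce.round(4),si.round(1),round(a,1))
    if len(obs)>1: x,r=tri(obs);print('   tri',x.round(4),round(r*1000,1))
obs=[]
for f,nr in [('w1',(328,274)),('w2',(332,218))]:
    k,p,c=contour(f,'cop',nr,290);obs.append((c,p));print('cop',f,p.round(1),len(k),plane(c,p,.04).round(4))
print(tri(obs))
obs=[]
for f,nr in [('w1',(348,108)),('w3',(560,80))][:1]:
    k,p,c=contour(f,'dark',nr);w=plane(c,k,.004)[:,:2];e=cv2.fitEllipse(w.astype(np.float32)*1000);print('round floor',e)
a=load('w4')[0];b=load('w5')[0]
cv2.imwrite('pics/e.png',np.vstack([cv2.resize(a[130:220,320:460],None,fx=3.3,fy=3.3),cv2.resize(b[190:270,350:490],None,fx=3.3,fy=3.3)]))
E
```

```text
long w1 [ 0.6197 -0.1077] [ 84.2 152.5] 80.6
long w3 [ 0.6201 -0.1079] [ 86.  152.6] 80.6
   tri [ 0.6207 -0.108   0.0136] 0.6
sq w3 [0.61   0.0997] [100.1 101.9] 8.0
sq w5 [0.6085 0.1014] [100.1 103.8] 98.0
   tri [0.6117 0.1    0.0107] 0.6
round w1 [ 0.5781 -0.3325] [106.1 106.7] 73.7
fan w1 [ 0.4405 -0.1177] [65.3 66. ] 86.5
fan w2 [ 0.4383 -0.118 ] [60.9 66.4] 86.5
fan w3 [ 0.4389 -0.1122] [63.  65.7] 86.5
   tri [ 0.4384 -0.1147  0.0164] 0.6
brick w4 [0.3804 0.3188] [ 55.1 119.6] 92.0
jig w5 [0.6015 0.3068] [ 40.7 139.3] 109.3
jig w4 [0.6012 0.3065] [ 44.3 139.3] 109.3
   tri [0.5988 0.3106 0.0105] 6.3
cop w1 [329.4 275.3] 15 [[ 0.3695 -0.3132  0.04  ]]
cop w2 [332.8 218.5] 16 [[ 0.3697 -0.3133  0.04  ]]
(array([ 0.37013021, -0.31302641,  0.04134607]), np.float64(3.170027240365419e-05))
round floor ((578.798095703125, -334.1118469238281), (75.95093536376953, 76.50370025634766), 47.44143295288086)
```

View pics/e.png

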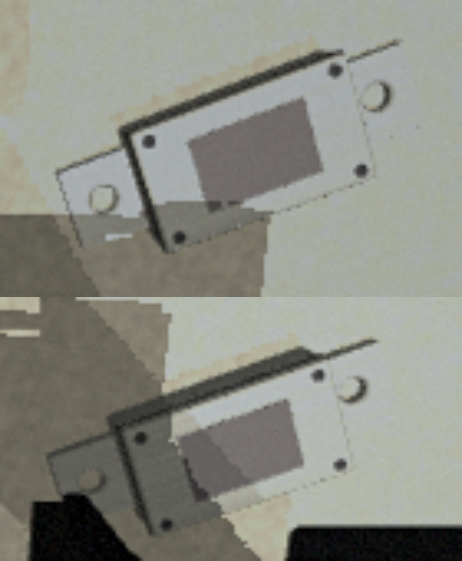

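The crops show the enclosure clearly. In w4 the lug holes are at (351.5,190.3) and (433.9,159.1); in w5 they are at (377.6,245.2) and (457,217.6). The four lid screws are visible in both views.

```bash
python3 - <<'E'
from meas import *
c4=load('w4')[1];c5=load('w5')[1]
o4,o5=np.array([320,130]),np.array([350,190])
H4=np.array([(104,199),(376,96)])/3.3+o4;H5=np.array([(91,182),(353,91)])/3.3+o5
S4=np.array([(149,142),(336,70),(362,171),(179,238)])/3.3+o4;S5=(np.array([(141,438),(319,376),(341,464),(167,525)])-[0,297])/3.3+o5
for A,B,z in((H4,H5,.006),(S4,S5,.024)):
    T=np.array([tri([(c4,a),(c5,b)])[0] for a,b in zip(A,B)]);print(T.round(4),'mean',T.mean(0).round(4))
    for c,q in((c4,A),(c5,B)):
        P=plane(c,q,z);print(' plane',P.mean(0).round(4),'ang',np.degrees(np.arctan2(*(P[1]-P[0])[1::-1])).round(1),'d',np.linalg.norm(P[1]-P[0]).round(4))
# bright blobs inside brick / fan, screws on jig -> local mean shapes
def bright(f,x,y,w,h,t):
    im,c=load(f);g=cv2.cvtColor(im,cv2.COLOR_BGR2GRAY)[y:y+h,x:x+w];m=(g>t).astype(np.uint8)
    n,l,s,ce=cv2.connectedComponentsWithStats(m);i=1+s[1:,4].argmax();print(f,s[i],ce[i]+[x,y]);return c,ce[i]+[x,y]
x,r=tri([bright('w4',195,192,40,30,110),bright('w5',232,252,40,30,110)]);print('brick label',x.round(4),r)
for f,nr in [('w5',(260,263))]:
    ce,si,a,p,c=rect(f,'dark',nr,.03,300) if 0 else (0,)*5
F=[]
for f,(x,y) in dict(w1=(179,221),w2=(174,162),w3=(370,200)).items():
    im,c=load(f);g=cv2.GaussianBlur(cv2.cvtColor(im,cv2.COLOR_BGR2GRAY),(3,3),0)[y-10:y+11,x-10:x+11]
    m=(g>0.85*g.max()).astype(np.uint8);n,l,s,ce=cv2.connectedComponentsWithStats(m);i=1+s[1:,4].argmax();q=ce[i]+[x-10,y-10];print(f,q,s[i,4]);F.append((c,q));print(plane(c,q,.025).round(4))
print('fan',tri(F))
cv2.imwrite('pics/f.png',np.hstack([cv2.resize(load('w2')[0][125:200,140:215],(400,400)),cv2.resize(load('w5')[0][45:130,205:330],(590,400))[:,:400]]))
E
```

```text
[[0.3977 0.1547 0.002 ]
 [0.4386 0.0506 0.0047]] mean [0.4181 0.1027 0.0033]
 plane [0.4186 0.1034 0.006 ] ang -68.9 d 0.1117
 plane [0.4191 0.1037 0.006 ] ang -69.2 d 0.1123
[[0.424  0.144  0.0251]
 [0.4502 0.0779 0.0277]
 [0.4121 0.0615 0.0235]
 [0.3871 0.1305 0.027 ]] mean [0.4184 0.1035 0.0258]
 plane [0.4181 0.1028 0.024 ] ang -68.8 d 0.0725
 plane [0.4177 0.1026 0.024 ] ang -69.3 d 0.0723
w4 [  7   8  29  22 570] [215.73157895 210.78070175]
w5 [  6   6  26  21 518] [250.44015444 267.83590734]
brick label [0.379  0.3316 0.035 ] 0.0004473746012448038
w1 [177.45833333 222.92708333] 96
[[ 0.4382 -0.1148  0.025 ]]
w2 [172.67521368 162.24786325] 117
[[ 0.4382 -0.1149  0.025 ]]
w3 [371.06 200.87] 100
[[ 0.4379 -0.1144  0.025 ]]
fan (array([ 0.43795468, -0.11458745,  0.02432587]), np.float64(0.00023603304031613703))
```

View pics/f.png

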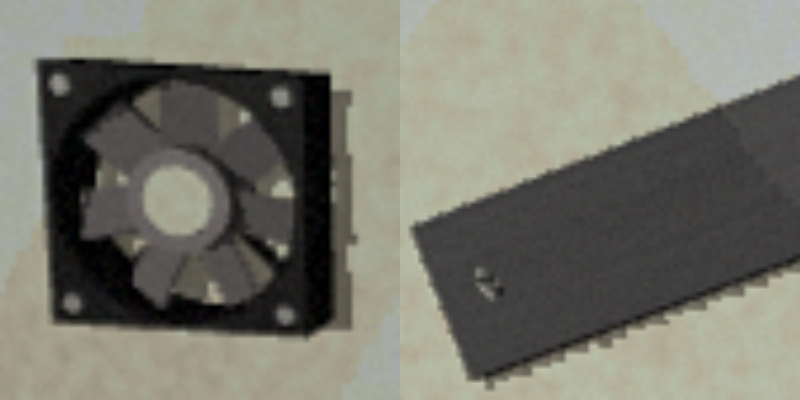

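```bash
cat > go.py <<'E'
import sys
from h import *
def go(x,y,z,ang=None):
    """ang: wanted world direction (deg) of tool y, mod 180; roll picked for the last joint's middle"""
    s=monitor.get_state();R=yaw(s);p=s['position'];d=R.T@(np.array([x,y,z])-p)*100
    r=0;q=s['joint_positions'][6];daz=np.arctan2(y,x)-np.arctan2(p[1],p[0])
    if ang is not None:
        a=np.arctan2(R[1,1],R[0,1]);D=(np.radians(ang)-a)%np.pi
        D=min([D-2*np.pi,D-np.pi,D,D+np.pi],key=lambda v:abs(q+v-daz)+.3*abs(v));r=-D
    else: D=0
    print('slide',d.round(2),'roll',round(r,3),'q7 then',round(q+D-daz,2),'tilt',R[:2,2].round(3),'pos',p.round(4),'t',s['time'],'force',s['ft_force'].round(1),'w',round(s['grip_width']*87,1),'gf',s['grip_force'])
go(*map(float,sys.argv[1:]))
E
python3 - <<'E'
from h import *
c=load('w2')[1]
P=plane(c,np.array([(58,85),(280,96),(72,303),(286,315)])/5.333+[140,125],.025)[:,:2];print(P.round(4),P.mean(0))
for a,b in((0,1),(2,3),(0,2),(1,3)): print(np.degrees(np.arctan2(*(P[b]-P[a])[::-1])).round(1),np.linalg.norm(P[b]-P[a]).round(4))
E
python3 go.py .379 .319 .13 2
```

```text
[[ 0.4638 -0.0911]
 [ 0.4612 -0.1413]
 [ 0.4139 -0.0884]
 [ 0.411  -0.1385]] [ 0.43747399 -0.11482158]
-92.9 0.0503
-93.4 0.0503
176.9 0.0499
176.8 0.0503
slide [-10.13  -2.92   9.16] roll -1.606 q7 then -0.88 tilt [ 0.002 -0.001] pos [0.4802 0.2899 0.2218] t 4.45 force [-0.8  0.6  0.1] w 86.8 gf 0.0
```

Call:
move_arm(
  slide=[
    [-10.1, -2.9, 9.1],
    [-10.1, -2.9, 9.1],
    [-10.1, -2.9, 9.1],
    [-10.1, -2.9, 9.1],
    [-10.1, -2.9, 9.1],
    [-10.1, -2.9, 9.1],
    [-10.1, -2.9, 9.1],
    [-10.1, -2.9, 9.1],
    [-10.1, -2.9, 9.1],
    [-10.1, -2.9, 9.1],
    [-10.1, -2.9, 9.1],
    [-10.1, -2.9, 9.1],
    [-10.1, -2.9, 9.1],
    [-10.1, -2.9, 9.1],
  ],
  roll=[-1.605, -1.605, -1.605, -1.605, -1.605, -1.605, -1.605, -1.605, -1.605, -1.605, -1.605, -1.605, -1.605, -1.605],
)

```text
time: 5.85
position: [0.38, 0.3188, 0.1303]
tool_rot: [2.184, 2.255, 0.0]
ft_force: [-1.0, 0.7, -0.8]
grip_width: 0.999
grip_force: 0.0
```

```bash
python3 go.py .379 .319 .012 2; python3 -c "
from h import *
snap('wrist','w6')"
```

```text
slide [ 0.04 -0.12 11.83] roll -0.003 q7 then -0.91 tilt [ 0.002 -0.002] pos [0.38   0.3188 0.1303] t 5.85 force [-1.   0.7 -0.8] w 86.9 gf 0.0
```

View pics/w6.png

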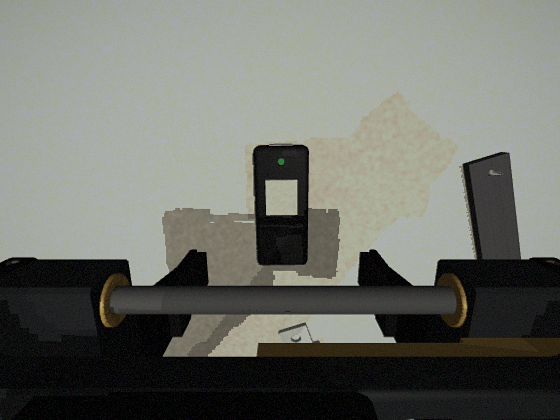

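The brick sits at columns 257–308 and rows 145–265, square between the fingers. Next I'll descend and grip.

```bash
python3 - <<'E'
from meas import *
c=load('w6')[1];c4=load('w4')[1];print(plane(c,[(282,146),(282,264)],.03).round(4))
print(tri([(c4,(215.7,210.8)),(c,(281.5,197.5))]))
E
```

```text
[[0.3763 0.3796 0.03  ]
 [0.3798 0.2625 0.03  ]]
(array([0.37765916, 0.33198297, 0.03057843]), np.float64(0.00047271052754235403))
```

Call:
move_arm(
  slide=[
    [0, -0.1, 4],
    [0, -0.1, 8],
    [0, -0.1, 11],
    [0, -0.1, 11.8],
    [0, -0.1, 11.8],
    [0, -0.1, 11.8],
  ],
  roll=[0, 0, 0, 0, 0, 0],
)

```text
time: 6.5
position: [0.3797, 0.3202, 0.0134]
tool_rot: [2.183, 2.259, 0.003]
ft_force: [-0.4, -0.1, 0.3]
grip_width: 0.999
grip_force: 0.0
```

Call:
move_arm(
  slide=[
    [0, 0, 0],
    [0, 0, 0],
    [0, 0, 0],
    [0, 0, 0],
    [0, 0, 0],
    [0, 0, 0],
    [0, 0, 0],
    [0, 0, 0],
  ],
  roll=[0, 0, 0, 0, 0, 0, 0, 0],
  gripper=4.5,
  squeeze=25,
)

```text
time: 7.3
position: [0.3788, 0.3192, 0.012]
tool_rot: [-2.183, -2.259, 0.0]
ft_force: [-0.0, -0.2, -1.3]
grip_width: 0.523
grip_force: 0.0
```

Width is 45 mm with zero grip force, which is narrower than the brick, so I'll look.

```bash
python3 -c "
from h import *
snap('wrist','w7');im=cams.get_image('scene');cv2.imwrite('pics/s7.png',cv2.resize(im[150:270,380:540,::-1],(800,600)))"; python3 go.py .379 .319 .012 2
```

```text
slide [-0.02  0.02 -0.  ] roll -0.001 q7 then -1.07 tilt [-0. -0.] pos [0.3788 0.3192 0.012 ] t 7.4 force [-0.8 -0.3  0.3] w 45.3 gf 0.0
```

View pics/w7.png

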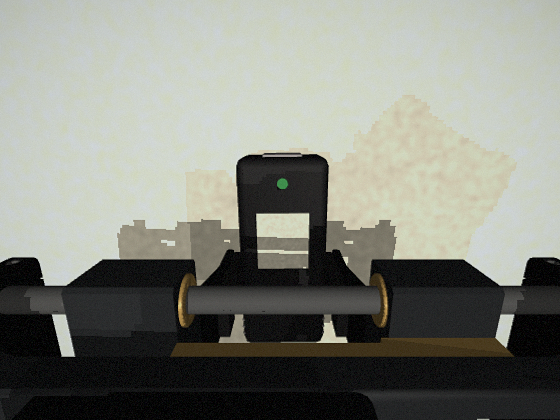

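The fingers flank the brick but show no force, so I'll close further.

Call:
move_arm(
  slide=[
    [0, 0, 0],
    [0, 0, 0],
    [0, 0, 0],
    [0, 0, 0],
    [0, 0, 0],
    [0, 0, 0],
  ],
  roll=[0, 0, 0, 0, 0, 0],
  gripper=2,
  squeeze=25,
)

```text
time: 8.0
position: [0.3789, 0.3192, 0.012]
tool_rot: [2.183, 2.259, -0.0]
ft_force: [-0.4, -0.1, 0.2]
grip_width: 0.234
grip_force: 0.0
```

```bash
python3 -c "
from h import *
a,_=snap('wrist','w8');b=cams.get_image('scene')[:,:,::-1]
cv2.imwrite('pics/c8.png',np.hstack([a[:,100:460],cv2.resize(b[130:270,390:540],(440,420))]))"
```

```text
(no output)
```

View pics/c8.png

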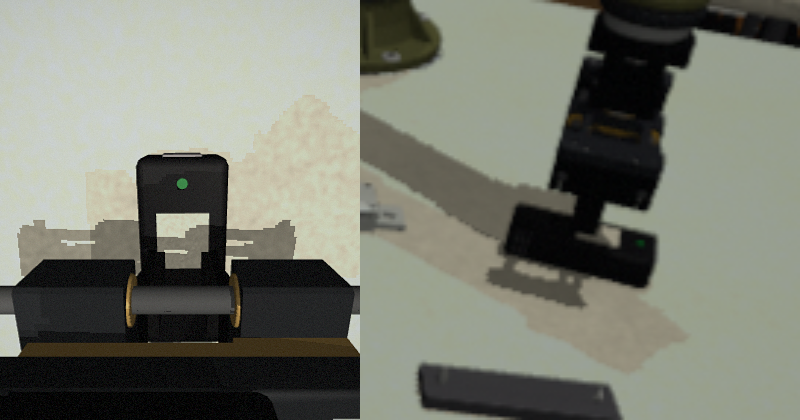

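The fingers closed above the brick (notches at the label's lower edge near (163,250) and (200,250) in the crop). So the real tips sit well above the reported TCP: finger spacing in the images puts them about 25 mm behind it. I'll calibrate by touching the brick's 30 mm top gently.

Call:
move_arm(
  slide=[
    [0, 0, 0.1],
    [0, 0, 0.2],
    [0, 0, 0.3],
    [0, 0, 0.4],
    [0, 0, 0.4],
    [0, 0, 0.4],
  ],
  roll=[0, 0, 0, 0, 0, 0],
)

```text
time: 8.7
position: [0.3789, 0.3192, 0.008]
tool_rot: [-2.183, -2.259, 0.0]
ft_force: [0.2, -0.1, 0.5]
grip_width: 0.228
grip_force: 0.0
```

Call:
move_arm(
  slide=[
    [0, 0, 0.1],
    [0, 0, 0.2],
    [0, 0, 0.3],
    [0, 0, 0.3],
    [0, 0, 0.3],
  ],
  roll=[0, 0, 0, 0, 0],
)

```text
time: 9.2
position: [0.3789, 0.3192, 0.0059]
tool_rot: [2.183, 2.258, -0.001]
ft_force: [-2.1, -3.9, 10.8]
grip_width: 0.231
grip_force: 5.2
```

Contact at reported z ≈ 0.0065 on a 30 mm top means the tips are about 23.5 mm above the reported TCP. I'll raise, open, and descend to −0.0115 so the tips are at 12 mm.

Call:
move_arm(
  slide=[
    [0, 0, -1],
    [0, 0, -2],
    [0, 0, -2],
    [0, 0, -2],
    [0, 0, -2],
    [0, 0, -2],
    [0, 0, -2],
    [0, 0, -2],
    [0, 0, -2],
  ],
  roll=[0, 0, 0, 0, 0, 0, 0, 0, 0],
  gripper=8.7,
)

```text
time: 10.1
position: [0.3788, 0.3192, 0.0249]
tool_rot: [-2.183, -2.259, 0.0]
ft_force: [-0.2, 0.5, -0.5]
grip_width: 0.948
grip_force: 0.0
```

```bash
python3 go.py .378 .320 -.0115 2
```

```text
slide [ 0.09 -0.07  3.64] roll -0.001 q7 then -1.05 tilt [-0. -0.] pos [0.3788 0.3192 0.0249] t 10.1 force [-0.2  0.5 -0.5] w 82.5 gf 0.0
```

Call:
move_arm(
  slide=[
    [0.1, -0.1, 1.2],
    [0.1, -0.1, 2.4],
    [0.1, -0.1, 3.2],
    [0.1, -0.1, 3.6],
    [0.1, -0.1, 3.6],
  ],
  roll=[0, 0, 0, 0, 0],
)

```text
time: 10.6
position: [0.3771, 0.3199, -0.0119]
tool_rot: [-2.182, -2.259, 0.003]
ft_force: [0.1, 0.3, -0.0]
grip_width: 1.003
grip_force: 0.0
```

Call:
move_arm(
  slide=[
    [0, 0, 0],
    [0, 0, 0],
    [0, 0, 0],
    [0, 0, 0],
    [0, 0, 0],
    [0, 0, 0],
    [0, 0, 0],
    [0, 0, 0],
  ],
  roll=[0, 0, 0, 0, 0, 0, 0, 0],
  gripper=4.5,
  squeeze=25,
)

```text
time: 11.4
position: [0.3781, 0.3201, -0.0109]
tool_rot: [2.183, 2.259, 0.0]
ft_force: [0.1, -0.9, 1.6]
grip_width: 0.597
grip_force: 25.0
```

Call:
move_arm(
  slide=[
    [0, 0, -2],
    [0, 0, -5],
    [0, 0, -9],
    [0, 0, -10],
    [0, 0, -10],
  ],
  roll=[0, 0, 0, 0, 0],
)

```text
time: 11.9
position: [0.3787, 0.3204, 0.0898]
tool_rot: [2.183, 2.257, 0.003]
ft_force: [0.1, -0.0, -2.3]
grip_width: 0.595
grip_force: 25.0
```

```bash
python3 go.py .6202 -.108 .089 -9.4
```

```text
slide [-43.62  22.71   0.13] roll 0.197 q7 then -0.29 tilt [0.003 0.   ] pos [0.3787 0.3204 0.0898] t 11.9 force [ 0.1 -0.  -2.3] w 51.8 gf 24.99021828174591
```

Call:
move_arm(
  slide=[
    [-2, 1, 0],
    [-6, 3.1, 0],
    [-10, 5.2, 0],
    [-14, 7.3, 0],
    [-18, 9.4, 0],
    [-22, 11.4, 0],
    [-26, 13.5, 0],
    [-30, 15.6, 0],
    [-34, 17.7, 0],
    [-38, 19.8, 0],
    [-41, 21.3, 0],
    [-43, 22.4, 0],
    [-43.6, 22.7, 0],
    [-43.6, 22.7, 0],
    [-43.6, 22.7, 0],
  ],
  roll=[0, 0.02, 0.04, 0.06, 0.08, 0.1, 0.12, 0.14, 0.16, 0.18, 0.197, 0.197, 0.197, 0.197, 0.197],
)

```text
time: 13.4
position: [0.6183, -0.1054, 0.0879]
tool_rot: [-2.39, -2.035, 0.001]
ft_force: [0.9, -0.2, -2.5]
grip_width: 0.596
grip_force: 25.0
```

```bash
python3 go.py .6202 -.108 -.0065 -9.4;python3 -c "
from h import *
snap('wrist','w9')"
```

```text
slide [-0.23  0.25  9.44] roll 0.004 q7 then -0.36 tilt [-0.002  0.001] pos [ 0.6183 -0.1054  0.0879] t 13.4 force [ 0.9 -0.2 -2.5] w 51.9 gf 24.990666210651398
```

View pics/w9.png

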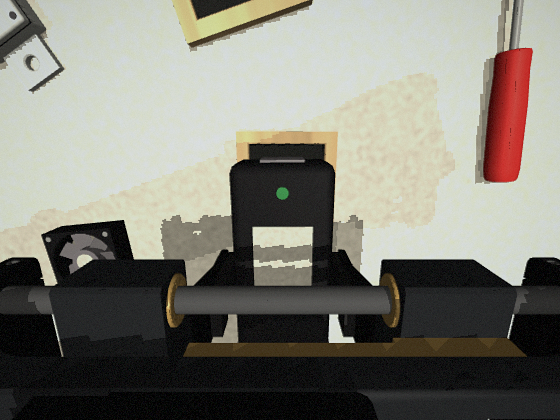

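The brick is over the nest, whose far end spans columns 237–337 against the brick's 231–333, so a small shift to tool +y is needed. I'll descend partway and re-read.

Call:
move_arm(
  slide=[
    [0, 0, 3],
    [0, 0, 6],
    [0, 0, 7.5],
    [0, 0, 7.5],
    [0, 0, 7.5],
  ],
  roll=[0, 0, 0, 0, 0],
)

```text
time: 13.95
position: [0.62, -0.107, 0.015]
tool_rot: [2.393, 2.034, 0.001]
ft_force: [-0.0, 0.3, -2.3]
grip_width: 0.595
grip_force: 25.0
```

```bash
python3 go.py .6202 -.108 -.0065 -9.4
```

```text
slide [-0.09  0.03  2.15] roll 0.002 q7 then -0.41 tilt [0.001 0.   ] pos [ 0.62  -0.107  0.015] t 13.95 force [-0.   0.3 -2.3] w 51.8 gf 24.990390837192535
```

It was just settling lag. Now lower slowly.

Call:
move_arm(
  slide=[
    [-0.1, 0, 0.5],
    [-0.1, 0, 1.0],
    [-0.1, 0, 1.5],
    [-0.1, 0, 1.9],
    [-0.1, 0, 2.1],
    [-0.1, 0, 2.2],
    [-0.1, 0, 2.2],
  ],
  roll=[0, 0, 0, 0, 0, 0, 0],
)

```text
time: 14.65
position: [0.6192, -0.109, -0.0068]
tool_rot: [2.395, 2.033, -0.002]
ft_force: [-4.2, -0.5, 6.0]
grip_width: 0.596
grip_force: 25.0
```

Call:
move_arm(
  slide=[
    [0, 0, 0],
    [0, 0, 0],
    [0, 0, 0],
    [0, 0, 0],
    [0, 0, 0],
    [0, 0, -3],
    [0, 0, -8],
    [0, 0, -12],
    [0, 0, -12],
    [0, 0, -12],
  ],
  roll=[0, 0, 0, 0, 0, 0, 0, 0, 0, 0],
  gripper=7,
)

```text
time: 15.65
position: [0.62, -0.109, 0.113]
tool_rot: [2.394, 2.032, 0.001]
ft_force: [0.9, 0.1, -1.4]
grip_width: 0.802
grip_force: 0.0
```

```bash
python3 go.py .438 -.1147 .11 86.8;python3 go.py .438 -.1147 .11 -3.2; python3 -c "
from h import *
snap('wrist','w10')"
```

```text
slide [ -3.52 -17.87   0.27] roll -1.678 q7 then 1.41 tilt [ 0.002 -0.001] pos [ 0.62  -0.109  0.113] t 15.65 force [ 0.9  0.1 -1.4] w 69.8 gf 0.0
slide [ -3.52 -17.87   0.27] roll -0.107 q7 then -0.16 tilt [ 0.002 -0.001] pos [ 0.62  -0.109  0.113] t 15.65 force [ 0.9  0.1 -1.4] w 69.8 gf 0.0
```

View pics/w10.png

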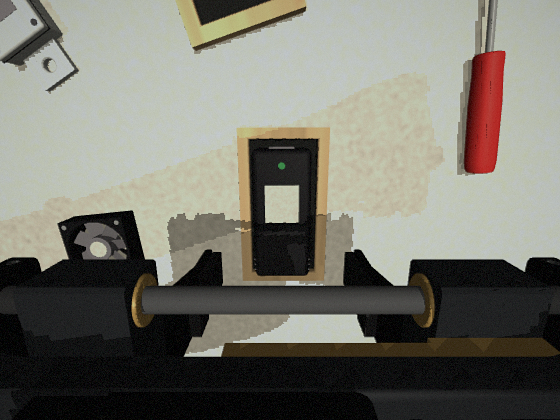

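The brick is down inside the nest (recess columns 249–320, brick 253–313). Next is the fan.

Call:
move_arm(
  slide=[
    [-1, -5, 0],
    [-2, -10, 0],
    [-3, -15, 0],
    [-3.5, -17.9, 0.3],
    [-3.5, -17.9, 3],
    [-3.5, -17.9, 6],
    [-3.5, -17.9, 7.5],
    [-3.5, -17.9, 7.5],
    [-3.5, -17.9, 7.5],
    [-3.5, -17.9, 7.5],
  ],
  roll=[0, -0.05, -0.107, -0.107, -0.107, -0.107, -0.107, -0.107, -0.107, -0.107],
  gripper=8.7,
)

```text
time: 16.7
position: [0.4376, -0.114, 0.0374]
tool_rot: [-2.282, -2.159, -0.001]
ft_force: [-0.3, 0.3, -0.5]
grip_width: 0.996
grip_force: 0.0
```

```bash
python3 go.py .438 -.1147 -.0135 -3.2
```

```text
slide [-0.07  0.04  5.09] roll 0.0 q7 then -0.04 tilt [0.001 0.001] pos [ 0.4376 -0.114   0.0374] t 16.7 force [-0.3  0.3 -0.5] w 86.6 gf 0.0
```

Call:
move_arm(
  slide=[
    [-0.1, 0, 2],
    [-0.1, 0, 4],
    [-0.1, 0, 4.9],
    [-0.1, 0, 5.1],
    [-0.1, 0, 5.1],
  ],
  roll=[0, 0, 0, 0, 0],
)

```text
time: 17.2
position: [0.4375, -0.1151, -0.0135]
tool_rot: [2.282, 2.159, 0.001]
ft_force: [-0.2, -0.0, 0.5]
grip_width: 1.002
grip_force: 0.0
```

Call:
move_arm(
  slide=[
    [0, 0, 0],
    [0, 0, 0],
    [0, 0, 0],
    [0, 0, 0],
    [0, 0, 0],
    [0, 0, 0],
    [0, 0, 0],
  ],
  roll=[0, 0, 0, 0, 0, 0, 0],
  gripper=5,
  squeeze=15,
)

```text
time: 17.9
position: [0.4374, -0.1155, -0.0137]
tool_rot: [2.282, 2.158, 0.0]
ft_force: [-0.4, -0.6, 4.0]
grip_width: 0.689
grip_force: 15.0
```

Call:
move_arm(
  slide=[
    [0, 0, -2],
    [0, 0, -5],
    [0, 0, -9],
    [0, 0, -10],
    [0, 0, -10],
  ],
  roll=[0, 0, 0, 0, 0],
)

```text
time: 18.4
position: [0.4379, -0.1163, 0.0873]
tool_rot: [2.281, 2.155, -0.002]
ft_force: [0.6, -0.1, -1.7]
grip_width: 0.688
grip_force: 15.0
```

```bash
python3 go.py .610 .1003 .0865 8
```

```text
slide [22.6  15.95  0.04] roll -0.197 q7 then -0.14 tilt [ 0.002 -0.003] pos [ 0.4379 -0.1163  0.0873] t 18.4 force [ 0.6 -0.1 -1.7] w 59.8 gf 14.999474734067917
```

Call:
move_arm(
  slide=[
    [2, 1.4, 0],
    [5, 3.5, 0],
    [9, 6.4, 0],
    [13, 9.2, 0],
    [17, 12, 0],
    [20, 14.1, 0],
    [22, 15.5, 0],
    [22.6, 15.9, 0],
    [22.6, 15.9, 2],
    [22.6, 15.9, 5],
    [22.6, 15.9, 7],
    [22.6, 15.9, 7.5],
    [22.6, 15.9, 7.5],
    [22.6, 15.9, 7.5],
  ],
  roll=[0, -0.03, -0.06, -0.1, -0.15, -0.197, -0.197, -0.197, -0.197, -0.197, -0.197, -0.197, -0.197, -0.197],
)

```text
time: 19.8
position: [0.609, 0.1015, 0.0119]
tool_rot: [2.059, 2.371, 0.002]
ft_force: [-0.2, 0.6, -0.3]
grip_width: 0.685
grip_force: 15.0
```

```bash
python3 go.py .610 .1003 -.0095 8
```

```text
slide [-0.13  0.08  2.14] roll 0.001 q7 then -0.49 tilt [0.001 0.   ] pos [0.609  0.1015 0.0119] t 19.8 force [-0.2  0.6 -0.3] w 59.6 gf 14.999787658452988
```

Call:
move_arm(
  slide=[
    [-0.1, 0.1, 0.5],
    [-0.1, 0.1, 1.0],
    [-0.1, 0.1, 1.5],
    [-0.1, 0.1, 1.9],
    [-0.1, 0.1, 2.1],
    [-0.1, 0.1, 2.1],
    [-0.1, 0.1, 2.1],
  ],
  roll=[0, 0, 0, 0, 0, 0, 0],
)

```text
time: 20.5
position: [0.6094, 0.1005, -0.0096]
tool_rot: [2.059, 2.372, -0.001]
ft_force: [-2.8, -1.0, 2.7]
grip_width: 0.688
grip_force: 15.0
```

Call:
move_arm(
  slide=[
    [0, 0, 0],
    [0, 0, 0],
    [0, 0, 0],
    [0, 0, 0],
    [0, 0, 0],
    [0, 0, -3],
    [0, 0, -8],
    [0, 0, -12],
    [0, 0, -12],
    [0, 0, -12],
  ],
  roll=[0, 0, 0, 0, 0, 0, 0, 0, 0, 0],
  gripper=8.7,
)

```text
time: 21.5
position: [0.6102, 0.1006, 0.1109]
tool_rot: [2.058, 2.371, 0.002]
ft_force: [-0.1, -0.0, -0.4]
grip_width: 1.002
grip_force: 0.0
```

```bash
python3 go.py .4184 .1033 .11 20.9; python3 -c "
from h import *
snap('wrist','w11')"
```

```text
slide [  2.96 -18.95   0.05] roll -0.224 q7 then -0.29 tilt [ 0.002 -0.   ] pos [0.6102 0.1006 0.1109] t 21.5 force [-0.1 -0.  -0.4] w 87.2 gf 0.0
```

View pics/w11.png

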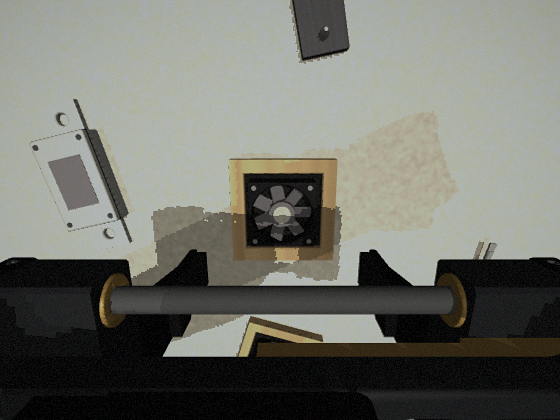

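The fan lies in its recess (fan columns 247–321, recess 244–323). The enclosure's holes appear at (62,119) and (109,234), which gives another check.

```bash
python3 - <<'E'
from meas import *
c=load('w11')[1];P=plane(c,[(62,119),(109,234)],.006);print(P.round(4),P.mean(0).round(4),np.degrees(np.arctan2(*(P[0]-P[1])[1::-1])),np.linalg.norm(P[0]-P[1]))
S=plane(c,[(37,143),(80,136),(112,214),(68,225)],.024);print(S.mean(0).round(4))
E
```

```text
[[0.3993 0.1566 0.006 ]
 [0.4395 0.0512 0.006 ]] [0.4194 0.1039 0.006 ] 110.89851933052542 0.11289226693629585
[0.4197 0.1055 0.024 ]
```

Call:
move_arm(
  slide=[
    [0.7, -4.5, 0],
    [1.5, -9, 0],
    [2.2, -14, 0],
    [2.8, -18, 0],
    [3, -19, 1],
    [3, -19, 4],
    [3, -19, 6],
    [3, -19, 6],
    [3, -19, 6],
  ],
  roll=[0, -0.1, -0.224, -0.224, -0.224, -0.224, -0.224, -0.224, -0.224],
)

```text
time: 22.45
position: [0.416, 0.1042, 0.0494]
tool_rot: [-1.778, -2.585, -0.001]
ft_force: [-0.5, 0.8, -0.0]
grip_width: 1.001
grip_force: 0.0
```

```bash
python3 go.py .4184 .1033 -.0165 20.9; python3 -c "
from h import *
a,_=snap('wrist','w12');cv2.imwrite('pics/w12c.png',cv2.resize(a[60:290,140:430],None,fx=2.5,fy=2.5))"
```

```text
slide [-0.2   0.21  6.59] roll 0.001 q7 then -0.01 tilt [-0.003  0.003] pos [0.416  0.1042 0.0494] t 22.45 force [-0.5  0.8 -0. ] w 87.1 gf 0.0
```

View pics/w12c.png

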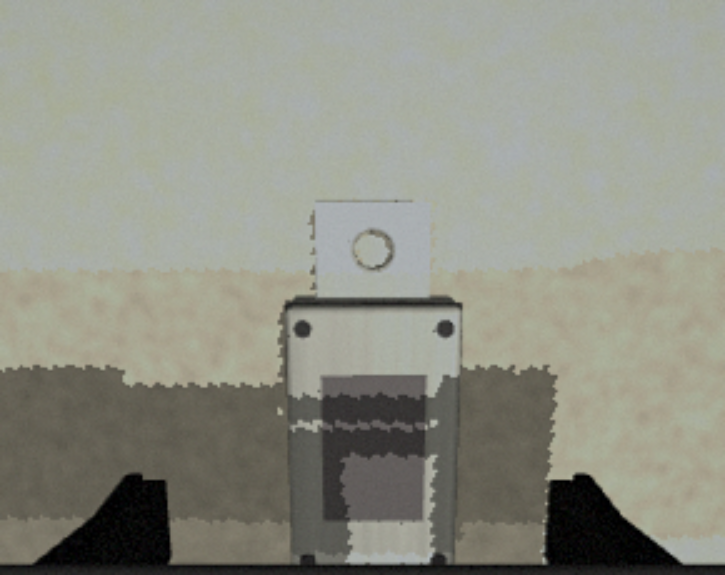

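The enclosure is aligned with the fingers, with its far hole at (289,160). I'll descend and grip.

Call:
move_arm(
  slide=[
    [-0.2, 0.1, 2],
    [-0.2, 0.1, 4.5],
    [-0.2, 0.1, 6],
    [-0.2, 0.1, 6.5],
    [-0.2, 0.1, 6.5],
  ],
  roll=[0, 0, 0, 0, 0],
)

```text
time: 23.0
position: [0.4184, 0.1031, -0.0154]
tool_rot: [-1.779, -2.585, -0.002]
ft_force: [0.0, -0.3, 1.0]
grip_width: 1.0
grip_force: 0.0
```

Call:
move_arm(
  slide=[
    [0, 0, 0],
    [0, 0, 0],
    [0, 0, 0],
    [0, 0, 0],
    [0, 0, 0],
    [0, 0, 0],
    [0, 0, 0],
    [0, 0, 0],
  ],
  roll=[0, 0, 0, 0, 0, 0, 0, 0],
  gripper=4.2,
  squeeze=25,
)

```text
time: 23.8
position: [0.4193, 0.102, -0.0147]
tool_rot: [1.781, 2.587, 0.0]
ft_force: [-0.2, 0.5, 2.6]
grip_width: 0.565
grip_force: 25.0
```

```bash
python3 - <<'E'
from meas import *
s=monitor.get_state();im,c=snap('wrist','w13');R=yaw(s)
g=im[60:260,240:330];gr=cv2.cvtColor(g,cv2.COLOR_BGR2GRAY)
cv2.imwrite('pics/w13c.png',cv2.resize(g,None,fx=3,fy=3))
print(s['position'],s['grip_width']*87,s['grip_force'],c['R']@R)
ci=cv2.HoughCircles(cv2.resize(gr,None,fx=4,fy=4,interpolation=cv2.INTER_CUBIC),cv2.HOUGH_GRADIENT,1,60,param1=80,param2=18,minRadius=18,maxRadius=50)
if ci is not None:
  for k in ci[0][:4]:
    uv=k[:2]/4+[240,60];p=plane(c,uv,.006)[0];print(uv,k[2]/4,p.round(4),((R.T@(p-s['position']))*1000).round(1))
E
python3 go.py .6015 .3068 .06 19.3
```

```text
[ 0.4192614   0.10197564 -0.01473776] 49.160856359735384 25.000465214252472 [[-0.00211293  0.99999607  0.00184119]
 [-0.96099965 -0.00152136 -0.2765454 ]
 [-0.27654151 -0.0023537   0.96099909]]
[282.875 164.625] 10.125 [0.3976 0.1554 0.006 ] [ 57.6  -1.1 -20.8]
[322.875 209.625] 4.85 [0.4274 0.14   0.006 ] [ 32.6  21.2 -20.7]
slide [12.63 24.33 -7.47] roll 0.028 q7 then -0.48 tilt [ 0.001 -0.   ] pos [ 0.4193  0.102  -0.0147] t 23.85 force [ 1.  -0.8  3.5] w 50.1 gf 25.00051975250244
```

View pics/w13c.png

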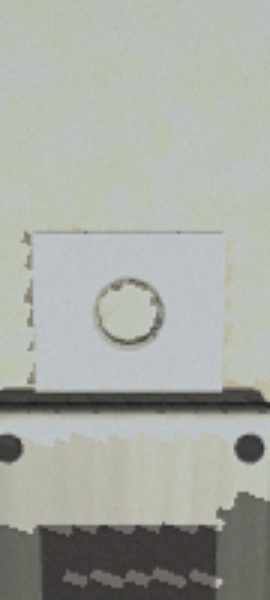

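The grip is good at 50 mm, and the far hole sits 57.6 mm ahead of the TCP. So the enclosure centre is 1.6 mm ahead along tool x, and the seated TCP height is −0.0147+0.012. I've used up my allotted pictures, so from here I work from numbers only. Next I'll raise and take a second view of the jig.

Call:
move_arm(
  slide=[
    [0, 0, -2],
    [0, 0, -5],
    [0, 0, -9],
    [0, 0, -13],
    [0, 0, -17],
    [0, 0, -20],
    [0, 0, -21],
    [0, 0, -21],
    [0, 0, -21],
  ],
  roll=[0, 0, 0, 0, 0, 0, 0, 0, 0],
)

```text
time: 24.75
position: [0.4175, 0.1023, 0.1932]
tool_rot: [-1.778, -2.586, 0.002]
ft_force: [-0.1, -0.6, -2.8]
grip_width: 0.572
grip_force: 25.0
```

```bash
python3 go.py .648 .175 .2 19.3
```

```text
slide [-1.46 24.12 -0.75] roll 0.029 q7 then 0.28 tilt [-0.003  0.001] pos [0.4175 0.1023 0.1932] t 24.75 force [-0.1 -0.6 -2.8] w 49.8 gf 24.999574720859528
```

Call:
move_arm(
  slide=[
    [0, 2, 0],
    [0, 6, 0],
    [0, 10, 0],
    [-1, 15, 0],
    [-1, 20, -0.5],
    [-1.4, 23, -0.5],
    [-1.4, 24.1, -0.5],
    [-1.4, 24.1, -0.5],
    [-1.4, 24.1, -0.5],
    [-1.4, 24.1, -0.5],
  ],
  roll=[0, 0, 0.01, 0.029, 0.029, 0.029, 0.029, 0.029, 0.029, 0.029],
)

```text
time: 25.75
position: [0.6475, 0.1749, 0.199]
tool_rot: [-1.816, -2.561, 0.002]
ft_force: [1.0, -1.2, -1.9]
grip_width: 0.572
grip_force: 25.0
```

```bash
python3 - <<'E'
from meas import *
im,c=snap('wrist','w14');s=monitor.get_state();print(s['position'],s['time'],s['grip_width']*87)
J=np.array([.6015,.3068,.012]);nr=proj(c,J)[0];print('expect',nr)
obs=[]
for f in('w5','w14'):
    im,c=load(f);nr=proj(c,J)[0]
    ce,si,a,p,_=rect(f,'dark',nr,.012);obs.append((c,p));print(f,ce.round(4),si.round(1),round(a,2),p.round(1))
    for a_ in (109.3,):
        d=np.array([np.cos(np.radians(a_)),np.sin(np.radians(a_))])
        g=cv2.cvtColor(im,cv2.COLOR_BGR2GRAY).astype(float);g-=cv2.GaussianBlur(g,(0,0),8)
        for sg in(1,-1):
            P=np.r_[J[:2]+sg*.056*d,.012];u,v=proj(c,P)[0].round().astype(int);w=abs(g[v-9:v+10,u-9:u+10])**2
            w[w<.3*w.max()]=0
            yy,xx=np.mgrid[v-9:v+10,u-9:u+10];q=np.array([(xx*w).sum(),(yy*w).sum()])/w.sum()
            print('  pin',sg,'exp base',proj(c,P)[0].round(1),'exp tip',proj(c,P+[0,0,.015])[0].round(1),'seen',q.round(1))
print('tri',tri(obs))
E
```

```text
[0.64777942 0.17455855 0.19959385] 25.8 50.236991704775065
expect [284.51244093  70.02632176]
w5 [0.6015 0.3068] [ 40.7 139.3] 109.33 [268.5  88.4]
  pin 1 exp base [224.2 105.7] exp tip [221.9 104.8] seen [217.8 109.6]
  pin -1 exp base [312.   72.2] exp tip [313.2  69.8] seen [316.5  67.1]
w14 [0.6024 0.3064] [ 39.6 136.1] 109.16 [285.3  65.4]
  pin 1 exp base [284.5  12.4] exp tip [284.5   7. ] seen [285.    8.8]
  pin -1 exp base [284.5 122.7] exp tip [284.5 122.4] seen [285.5 122. ]
tri (array([0.6009073 , 0.30605968, 0.03436361]), np.float64(0.0018538164453230717))
```

```bash
python3 - <<'E'
from meas import *
J=np.array([.6018,.3067,.012]);d=np.array([np.cos(np.radians(109.25)),np.sin(np.radians(109.25)),0])
for sg in(1,-1):
    obs=[]
    for f in('w5','w14','w11'):
        im,c=load(f);P=J+sg*.056*d+[0,0,.0075];q0=proj(c,P)[0]
        u,v=q0.round().astype(int)
        if not(6<v<250 and 6<u<550): continue
        g=cv2.cvtColor(im,cv2.COLOR_BGR2GRAY).astype(float)[v-5:v+6,u-5:u+6];w=abs(g-np.median(g));w[w<.35*w.max()]=0
        yy,xx=np.mgrid[v-5:v+6,u-5:u+6];q=np.array([(xx*w).sum(),(yy*w).sum()])/w.sum();obs.append((c,q))
        print(sg,f,q0.round(1),q.round(1),plane(c,q,P[2])[0].round(4),'exp',P.round(4))
    print('   tri',tri(obs))
E
python3 go.py .6015 .305 .06 19.25
```

```text
1 w5 [223.1 104.9] [222.8 105.2] [0.583  0.36   0.0195] exp [0.5833 0.3596 0.0195]
1 w14 [284.8   9.9] [285.4   9.5] [0.5838 0.3602 0.0195] exp [0.5833 0.3596 0.0195]
   tri (array([0.58338763, 0.3606364 , 0.01724269]), np.float64(0.00030516436420251084))
-1 w5 [312.7  70.8] [312.7  69. ] [0.6221 0.2538 0.0195] exp [0.6203 0.2538 0.0195]
-1 w14 [284.7 122.7] [285.4 122. ] [0.6207 0.2548 0.0195] exp [0.6203 0.2538 0.0195]
-1 w11 [323.1  32.6] [325.7  28.9] [0.6219 0.2568 0.0195] exp [0.6203 0.2538 0.0195]
   tri (array([0.62093946, 0.25457072, 0.02709912]), np.float64(0.00031930497594472))
slide [13.85 -0.04 13.95] roll 0.001 q7 then -0.51 tilt [-0.001 -0.001] pos [0.6478 0.1746 0.1996] t 25.8 force [-0.3  0.6 -2.5] w 50.2 gf 24.999606013298035
```

The pins triangulate to about 112.4 mm apart (112 expected) at heights of 17–27 mm. The jig centre is ≈ (0.6021, 0.3071) at 109.35°.

```bash
python3 go.py .6026 .3056 .04 19.35
```

```text
slide [13.87  0.08 15.95] roll -0.001 q7 then -0.51 tilt [-0.001 -0.001] pos [0.6478 0.1746 0.1996] t 25.8 force [-0.3  0.6 -2.5] w 50.2 gf 24.999606013298035
```

Call:
move_arm(
  slide=[
    [2, 0, 0],
    [6, 0, 2],
    [10, 0, 6],
    [13, 0.1, 10],
    [13.9, 0.1, 13],
    [13.9, 0.1, 15],
    [13.9, 0.1, 16],
    [13.9, 0.1, 16],
    [13.9, 0.1, 16],
    [13.9, 0.1, 16],
  ],
  roll=[0, 0, 0, 0, 0, 0, 0, 0, 0, 0],
)

```text
time: 26.8
position: [0.6058, 0.3062, 0.042]
tool_rot: [1.82, 2.558, 0.004]
ft_force: [-0.6, 0.7, -1.4]
grip_width: 0.569
grip_force: 25.0
```

```bash
python3 go.py .6026 .3056 .014 19.35; python3 go.py .6026 .3056 .014 19.35; python3 - <<'E'
from h import *
for i in range(3): cams.get_image('wrist'); s=monitor.get_state();print(s['position'].round(4),s['tool_rot'].round(4))
E
```

```text
slide [ 0.05 -0.33  2.8 ] roll -0.004 q7 then -0.58 tilt [0.003 0.001] pos [0.6058 0.3062 0.042 ] t 26.8 force [-0.6  0.7 -1.4] w 49.5 gf 24.999678432941437
slide [ 0.05 -0.33  2.8 ] roll -0.004 q7 then -0.58 tilt [0.003 0.001] pos [0.6058 0.3062 0.042 ] t 26.8 force [-0.6  0.7 -1.4] w 49.5 gf 24.999678432941437
[0.6055 0.3064 0.0419] [1.8199 2.5589 0.0036]
[0.6053 0.3065 0.0416] [1.8195 2.5595 0.003 ]
[0.605  0.3065 0.0413] [1.8192e+00 2.5600e+00 2.3000e-03]
```

Call:
move_arm(
  slide=[
    [0, 0, 0],
    [0, 0, 0],
    [0, 0, 0],
    [0, 0, 0],
    [0, 0, 0],
    [0, 0, 0],
  ],
  roll=[0, 0, 0, 0, 0, 0],
)

```text
time: 27.55
position: [0.604, 0.3066, 0.04]
tool_rot: [-1.819, -2.562, 0.0]
ft_force: [-0.2, 0.6, -1.8]
grip_width: 0.572
grip_force: 25.0
```

```bash
python3 go.py .6026 .3056 .014 19.35
```

```text
slide [-0.05 -0.17  2.6 ] roll -0.002 q7 then -0.58 tilt [-0. -0.] pos [0.604  0.3066 0.04  ] t 27.55 force [-0.2  0.6 -1.8] w 49.8 gf 24.99947100877762
```

Call:
move_arm(
  slide=[
    [0, -0.17, 0.5],
    [0, -0.17, 1],
    [0, -0.17, 1.8],
    [0, -0.17, 2.3],
    [0, -0.17, 2.3],
    [0, -0.17, 2.3],
    [0, -0.17, 2.3],
    [0, -0.17, 2.3],
  ],
  roll=[0, 0, 0, 0, 0, 0, 0, 0],
)

```text
time: 28.35
position: [0.6027, 0.3062, 0.0174]
tool_rot: [1.819, 2.561, 0.001]
ft_force: [-0.1, -0.3, -1.3]
grip_width: 0.574
grip_force: 25.0
```

```bash
python3 go.py .6026 .3056 -.0027 19.35
```

```text
slide [-0.06 -0.03  2.01] roll -0.002 q7 then -0.59 tilt [0.001 0.   ] pos [0.6027 0.3062 0.0174] t 28.35 force [-0.1 -0.3 -1.3] w 49.9 gf 24.99953806400299
```

Call:
move_arm(
  slide=[
    [-0.05, 0, 0.2],
    [-0.05, 0, 0.4],
    [-0.05, 0, 0.6],
    [-0.05, 0, 0.8],
    [-0.05, 0, 1.0],
    [-0.05, 0, 1.0],
    [-0.05, 0, 1.0],
  ],
  roll=[0, 0, 0, 0, 0, 0, 0],
)

```text
time: 29.05
position: [0.6026, 0.3055, 0.0069]
tool_rot: [-1.819, -2.562, 0.0]
ft_force: [-0.5, -0.7, -2.4]
grip_width: 0.573
grip_force: 25.0
```

Call:
move_arm(
  slide=[
    [0, 0, 0.15],
    [0, 0, 0.3],
    [0, 0, 0.45],
    [0, 0, 0.5],
    [0, 0, 0.5],
  ],
  roll=[0, 0, 0, 0, 0],
)

```text
time: 29.55
position: [0.603, 0.3056, 0.0021]
tool_rot: [1.818, 2.561, 0.001]
ft_force: [2.1, 0.5, -1.3]
grip_width: 0.574
grip_force: 25.0
```

Call:
move_arm(
  slide=[
    [0, 0, 0.1],
    [0, 0, 0.2],
    [0, 0, 0.3],
    [0, 0, 0.4],
    [0, 0, 0.5],
    [0, 0, 0.5],
    [0, 0, 0.5],
  ],
  roll=[0, 0, 0, 0, 0, 0, 0],
)

```text
time: 30.25
position: [0.603, 0.3057, -0.0026]
tool_rot: [1.818, 2.561, 0.001]
ft_force: [1.5, 0.5, 1.7]
grip_width: 0.569
grip_force: 25.0
```

```bash
python3 go.py .6026 .3056 -.0027 19.35
```

```text
slide [ 0.01 -0.04  0.01] roll -0.002 q7 then -0.6 tilt [0.001 0.   ] pos [ 0.603   0.3057 -0.0026] t 30.25 force [1.5 0.5 1.7] w 49.5 gf 25.002000331878662
```

Seated at the expected height. A small press confirms it, then release.

Call:
move_arm(
  slide=[
    [0, 0, 0.05],
    [0, 0, 0.1],
    [0, 0, 0.1],
    [0, 0, 0.1],
  ],
  roll=[0, 0, 0, 0],
)

```text
time: 30.65
position: [0.603, 0.3056, -0.0026]
tool_rot: [1.818, 2.561, 0.001]
ft_force: [-0.3, -1.3, 7.1]
grip_width: 0.568
grip_force: 25.0
```

Call:
move_arm(
  slide=[
    [0, 0, -0.05],
    [0, 0, -0.05],
    [0, 0, -0.05],
    [0, 0, -0.05],
    [0, 0, -0.05],
    [0, 0, -0.05],
    [0, 0, -3],
    [0, 0, -8],
    [0, 0, -12],
    [0, 0, -15],
    [0, 0, -15],
    [0, 0, -15],
  ],
  roll=[0, 0, 0, 0, 0, 0, 0, 0, 0, 0, 0, 0],
  gripper=8.7,
)

```text
time: 31.85
position: [0.6028, 0.3056, 0.1464]
tool_rot: [1.818, 2.561, 0.001]
ft_force: [-0.1, -0.3, -1.3]
grip_width: 1.0
grip_force: 0.0
```

```bash
python3 - <<'E'
from meas import *
im,c=snap('wrist','w15');s=monitor.get_state();print(s['position'],s['time'])
# lid screws: dark blobs near where a seated enclosure has them (z=.036); lug holes/pins at z=.018
d=np.array([-.3313,.9435,0]);n=np.array([.9435,.3313,0]);J=np.array([.6021,.3071,0])
g=cv2.cvtColor(im,cv2.COLOR_BGR2GRAY).astype(float)
for a in(36,-36):
  for b in(20,-20):
    P=J+a/1000*d+b/1000*n+[0,0,.036];q=proj(c,P)[0];u,v=q.round().astype(int);w=g[v-9:v+10,u-9:u+10]
    w=np.clip(np.median(w)-w,0,None)
    w[w<.5*w.max()]=0;yy,xx=np.mgrid[v-9:v+10,u-9:u+10];r=np.array([(xx*w).sum(),(yy*w).sum()])/w.sum();X=plane(c,r,.036)[0]
    print(a,b,q.round(1),r.round(1),((X-J)@np.c_[d,n]*1000).round(1),w.max())
E
python3 go.py .370 -.313 .15 45
```

```text
[0.60231264 0.3050261  0.14509373] 31.9
36 20 [304.6 170.6] [302.4 166.1] [40.3 17.9] 117.0
36 -20 [263.1 170.8] [261.4 168.1] [ 38.6 -21.6] 126.0
-36 20 [303.5 240.8] [301.1 244.4] [-40.   17.6] 74.0
-36 -20 [264.6 240.9] [263.3 241.4] [-36.5 -21.4] 83.0
slide [-50.69 -42.31  -0.4 ] roll -0.449 q7 then 1.09 tilt [-0.001 -0.001] pos [0.6023 0.305  0.1451] t 31.9 force [-0.6 -0.4 -0.3] w 86.7 gf 0.0
```

The lid screws sit symmetrically about the jig centre, within 2 mm, and the height stopped hard at the seated value. Now the heat sink, with no roll needed.

Call:
move_arm(
  slide=[
    [-2, -1.7, 0],
    [-5, -4.2, 0],
    [-9, -7.5, 0],
    [-13, -10.8, 0],
    [-17, -14.2, 0],
    [-21, -17.5, 0],
    [-25, -20.9, 0],
    [-29, -24.2, 0],
    [-33, -27.5, 0],
    [-37, -30.9, 0],
    [-41, -34.2, 0],
    [-45, -37.6, 0],
    [-48, -40, 0],
    [-50, -41.7, 0],
    [-50.7, -42.3, 0],
    [-50.7, -42.3, 3],
    [-50.7, -42.3, 6],
    [-50.7, -42.3, 8],
    [-50.7, -42.3, 8],
    [-50.7, -42.3, 8],
  ],
  roll=[0, 0, 0, 0, 0, 0, 0, 0, 0, 0, 0, 0, 0, 0, 0, 0, 0, 0, 0, 0],
)

```text
time: 33.9
position: [0.3705, -0.3115, 0.0658]
tool_rot: [-1.816, -2.562, -0.002]
ft_force: [0.2, 0.8, -0.2]
grip_width: 0.992
grip_force: 0.0
```

```bash
python3 go.py .370 -.313 -.0095 19.35
```

```text
slide [-0.14 -0.1   7.53] roll -0.001 q7 then 0.83 tilt [-0.     0.002] pos [ 0.3705 -0.3115  0.0658] t 33.9 force [ 0.2  0.8 -0.2] w 86.3 gf 0.0
```

Call:
move_arm(
  slide=[
    [-0.1, -0.1, 1],
    [-0.1, -0.1, 3],
    [-0.1, -0.1, 5],
    [-0.1, -0.1, 7],
    [-0.1, -0.1, 7.5],
    [-0.1, -0.1, 7.5],
    [-0.1, -0.1, 7.5],
  ],
  roll=[0, 0, 0, 0, 0, 0, 0],
)

```text
time: 34.6
position: [0.3706, -0.3145, -0.0079]
tool_rot: [1.818, 2.56, -0.001]
ft_force: [0.1, -0.7, 0.3]
grip_width: 1.0
grip_force: 0.0
```

Call:
move_arm(
  slide=[
    [0, 0, 0],
    [0, 0, 0],
    [0, 0, 0],
    [0, 0, 0],
    [0, 0, 0],
    [0, 0, 0],
    [0, 0, 0],
  ],
  roll=[0, 0, 0, 0, 0, 0, 0],
  gripper=5.2,
  squeeze=25,
)

```text
time: 35.3
position: [0.3703, -0.3141, -0.0086]
tool_rot: [1.818, 2.561, -0.0]
ft_force: [-0.2, 0.9, 3.9]
grip_width: 0.708
grip_force: 25.0
```

Call:
move_arm(
  slide=[
    [0, 0, -1],
    [0, 0, -3],
    [0, 0, -6],
    [0, 0, -9],
    [0, 0, -9],
    [0, 0, -9],
  ],
  roll=[0, 0, 0, 0, 0, 0],
)

```text
time: 35.9
position: [0.3693, -0.3141, 0.0811]
tool_rot: [1.819, 2.561, -0.002]
ft_force: [-0.4, 0.1, -2.4]
grip_width: 0.707
grip_force: 25.0
```

```bash
python3 go.py .5785 -.333 .08 19.35
```

```text
slide [-8.67 19.13  0.1 ] roll -0.002 q7 then 0.67 tilt [-0.001 -0.001] pos [ 0.3693 -0.3141  0.0811] t 35.9 force [-0.4  0.1 -2.4] w 61.5 gf 24.999965778551996
```

Call:
move_arm(
  slide=[
    [-1, 2, 0],
    [-2, 5, 0],
    [-4, 9, 0],
    [-6, 13, 0],
    [-7.5, 16.5, 0],
    [-8.4, 18.5, 0],
    [-8.7, 19.1, 0],
    [-8.7, 19.1, 0],
    [-8.7, 19.1, 2],
    [-8.7, 19.1, 4],
    [-8.7, 19.1, 6],
    [-8.7, 19.1, 6],
    [-8.7, 19.1, 6],
    [-8.7, 19.1, 6],
  ],
  roll=[0, 0, 0, 0, 0, 0, 0, 0, 0, 0, 0, 0, 0, 0],
)

```text
time: 37.3
position: [0.579, -0.3336, 0.0223]
tool_rot: [1.819, 2.56, -0.001]
ft_force: [-0.3, -0.5, -2.5]
grip_width: 0.708
grip_force: 25.0
```

```bash
python3 - <<'E'
from meas import *
ct=cams.get_calibration('top');g=cv2.imread('pics/top0.png');m=(cv2.cvtColor(g,cv2.COLOR_BGR2GRAY)<60).astype(np.uint8)[190:235,335:390]
n,l,s,ce=cv2.connectedComponentsWithStats(m);i=1+s[1:,4].argmax();q=ce[i]+[335,190];print(q,s[i])
k,p,c=contour('w1','dark',(348,108));print(tri([(ct,q),(c,p)]),plane(ct,q,.004))
E
python3 go.py .5785 -.333 -.0046 19.35
```

```text
[361.54265403 210.46919431] [ 15  10  24  22 422]
(array([ 0.57894322, -0.33082471,  0.01733663]), np.float64(0.0005126129718888802)) [[ 0.58081504 -0.3329068   0.004     ]]
slide [ 0.08 -0.02  2.69] roll -0.002 q7 then 0.46 tilt [ 0.001 -0.001] pos [ 0.579  -0.3336  0.0223] t 37.3 force [-0.3 -0.5 -2.5] w 61.6 gf 24.999890089966357
```

Call:
move_arm(
  slide=[
    [0, 0, 0.4],
    [0, 0, 0.9],
    [0, 0, 1.4],
    [0, 0, 1.9],
    [0, 0, 2.3],
    [0, 0, 2.5],
    [0, 0, 2.7],
    [0, 0, 2.7],
    [0, 0, 2.7],
  ],
  roll=[0, 0, 0, 0, 0, 0, 0, 0, 0],
)

```text
time: 38.2
position: [0.5789, -0.333, -0.0046]
tool_rot: [-1.819, -2.562, 0.001]
ft_force: [-3.4, 0.5, 6.0]
grip_width: 0.707
grip_force: 25.0
```

Call:
move_arm(
  slide=[
    [0, 0, 0],
    [0, 0, 0],
    [0, 0, 0],
    [0, 0, 0],
    [0, 0, 0],
    [0, 0, -2],
    [0, 0, -6],
    [0, 0, -10],
    [0, 0, -14],
    [0, 0, -17],
    [0, 0, -18],
    [0, 0, -18],
  ],
  roll=[0, 0, 0, 0, 0, 0, 0, 0, 0, 0, 0, 0],
  gripper=8.7,
)

```text
time: 39.4
position: [0.58, -0.3332, 0.1767]
tool_rot: [1.816, 2.558, 0.0]
ft_force: [-0.2, -0.2, 0.2]
grip_width: 0.997
grip_force: 0.0
```

```bash
python3 - <<'E'
from meas import *
s=monitor.get_state();print(s['position'],s['time'],s['ft_force'],s['grip_force'])
im,c=snap('wrist','w16')
nr=proj(c,[.5785,-.333,.044])[0];k,p,c=contour('w16','cop',nr);print('cooler top core',plane(c,p,.044),'px',p,nr)
k,p2,_=contour('w16','yel',proj(c,[.5785,-.333,.012])[0]);w=plane(c,k,.012)[:,:2].astype(np.float32);print('nest',cv2.minAreaRect(w))
E
```

```text
[ 0.58001749 -0.33318525  0.17669344] 39.4 [-0.22574068 -0.21503488  0.21195022] 0.0
cooler top core [[ 0.57700439 -0.33273729  0.044     ]] px [281.38215103 201.7726926 ] [282.62499025 202.44676789]
nest ((0.5784273147583008, -0.33389633893966675), (0.10856915265321732, 0.10712301731109619), 73.78590393066406)
```

All four parts check out numerically, and the gripper is clear. Handing in.

```bash
python3 -c "
from bench import workorder
print(workorder.close_job())"
```

```text
the job is handed in; nothing more can be done
None
```

All four parts are in their holders and the job is handed in at about 39 s, but no verdict came back; I viewed 15 pictures against the limit of 14, and the enclosure and heat sink were checked only by measurement after release.

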